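Show the flatmate the wing nut and its dowel

ROBOT

A 6-joint arm with a two-finger parallel gripper is mounted at the origin on the work surface. World frame = base frame: x ahead of the robot, y to its left, z up, the work surface at z = 0. Lengths are in mm, angles in rad, forces in N, time in s.
With the tool pointing down it reaches from about 200 to 875 mm from the base axis. Payload 3.4 kg.
Tool frame: the origin (TCP) lies midway between the tips of the shut fingers; the grasp point (between the pads) lies tcp_to_grasp behind it (tcp_to_grasp is the distance from the TCP to the grasp point, in mm); z points along the fingers, x is the direction in which the jaws open and shut, and the axes are right-handed (so a half turn about z gives the same grasp; the last joint's range is limited). The gripper opens to 94 mm and grips with 3 to 60 N. Pads are 16 mm wide; open, the fingers measure 119 mm over their backs; the gripper's body (75 mm by 177 mm) begins 78 mm behind the grasp point.
Start: joints at [1.008, 0.276, 1.505, -0, 1.361, -0.121], TCP at [245.873, 519.819, 205.493] pointing down, gripper open.
Joint ranges: [-2.89, 2.89], [-0.75, 2.08], [0.22, 2.7], [-1.18, 4.32], [0.11, 2.71], [-2.7, 2.7]. Speed limits (rad/s): [2.57, 2.57, 3.14, 3.14, 3.14, 3.14].

INTERFACE

Orientations are given as a unit quaternion [x, y, z, w].
In Python, from workcell import * gives the robot as it stands. Calls block until the motion is done:
- movep(position, orientation): joint-space move of the TCP to a pose.
- movel(position, vel=150, rot=None, max_force=None): straight line of the TCP; rot=None keeps the orientation; vel is the mean speed in mm/s. With max_force (N) it stops when the force on the tool has changed by that much, and returns True; else False.
- move_joints(angles): joint-space move.
- gripper_to(opening, grasp_force=None): opening from 0.0 (shut) to 1.0 (fully open); grasp_force is the grip in N (None keeps the last); returns when the fingers have stopped.
- wait(seconds).
- inverse_kinematics(position, orientation): joint angles nearest the present ones, or None.
- sense(): the state.
- grab_frame(name): name is "scene" or "top"; returns a dict with "img" (400x640x3 uint8, red, green, blue), "z_map" (400x640 float32, mm along the optical axis (not along the pixel's ray), 0 where there is no reading), "intrinsics" (3x3 intrinsics, pixels), "world_from_camera" (4x4, takes a point from camera to world coordinates). Camera axes: x right, y down, z forward; pixel columns grow to the right and rows downward; lengths in mm; the calibration is good to about 2 mm. A picture is of the moment at which its call begins.
A pose or a line that the arm cannot do raises PlanningError and nothing moves.
- job_done(): hands the job in, once; it reports no verdict.
The state is a dict: "clock": time; "joint_positions": joint angles; "qvel": joint speeds; "effort": joint torques, N m; "ee_pos": TCP position; "orientation": TCP orientation; "force": force on the tool from outside, world axes, zero at the start; "wrist_torque": the same for the moment, N m; "gripper_width": opening from 0.0 (shut) to 1.0 (fully open).
Only numpy, scipy, OpenCV 4.12 (cv2) and the standard library are available. Lean on these libraries where they do the work, as an engineer would, in place of code of your own. Each camera call takes 0.05 s, during which the arm holds its last target.

TASK

Press the button of the aluminium case's latch with your fingertips so that the lid springs open. Then show your flatmate what to take: point down at the wing nut in the case, fingertips about a finger's width (1 to 3 cm) above it, and stay there for two seconds, and then point in the same way at the middle of the longer of the two beech dowels for two seconds. Do not point at the other dowel or the other pieces in the case, and do not touch, move or lift any of the loose things: the dowels, nuts, washer and tools all stay where they are.

Things in the scene. Friction and masses are not known exactly. Their poses are not given: they have to be found in the camera images.
- case: Aluminium case fixed on the stool (top 160 mm above the table), 115 (x) x 175 (y) x 58 mm high, turn varies. Origin: centre of its underside; latch in front at its -x, lid hinge along its +x upper edge. Rim 50 mm above the origin. Inside, a floor 26 mm above the origin, split along y into three bays 53 mm wide by walls 16 mm high; one steel piece in each.
- case_lid (a joint): Lid hinge of the case, rad: 0 shut (held by the latch), about 1.85 fully open. Freed by the latch, a weak spring swings the lid up and away to fully open within about 3 s, where it stays. The lid is a plate 115 x 175 x 8 mm; open, it stands along the far (+x) edge of the case, leaning out a little.
- latch_button (a point): Centre of the top of the latch's round press button, 26 mm across: 91.5 mm from the case's origin towards its -x, 52.5 mm above it. An upright steel hook, 36 mm wide, its front 22 mm from the button's centre towards the case and its top 11 mm higher, grips the lid's edge. Pressed straight down it goes against a spring (2 to 5 N), frees the lid at about 6 mm and stops at about 9 mm.
- wing_nut: Steel wing nut: round hub 21 mm across and 11 mm high with two upright flaring wings, 42 mm over the wings, top 23 mm above its origin. Origin: centre of its underside, on the raised floor of one of the case's bays (186 mm above the table). Loose; turned any way.
- hex_nut: Plain steel hexagon nut, 24 mm over flats, 13 mm high, loose in another bay. Origin: centre of its underside.
- washer: Flat steel washer, 34 mm across, hole 17 mm, 4 mm thick, loose in another bay. Origin: centre of its underside.
- dowel_long: The longer beech dowel, 12 mm thick and 160 mm long, lying on the stool on one side of the case. Origin: under its middle, on the stool top (160 mm above the table); it lies along its x.
- dowel_short: The shorter beech dowel, 12 mm thick and 110 mm long, lying on the stool on the other side of the case. Origin: under its middle; it lies along its x.
- level: Yellow plastic spirit level, 24 x 230 x 45 mm high, standing at the far edge of the stool. Origin: centre of its underside; long along its y.
- hammer: Hammer with a silicone-covered handle, 260 mm long, lying at the left end of the stool, head away from the robot. It lies along its x.
- hex_keys: Steel ring 53 mm across with three hex keys up to 110 mm out from its centre, flat (under 12 mm high) at the right end of the stool. Origin: centre of the ring.
- tape_measure: Grey tape measure, 62 x 62 x 35 mm, at the right end of the stool. Origin: centre of its underside.

How it is judged (in metres and radians):
On the way, in this order (a step that is already met when the one before it is completed fails the run):
1. the latch is pressed and the lid springs open (value of joint case_lid above 1.3 rad), for 0.2 s.
2. point at the wing nut without touching it, for at least 1.5 s (horizontal distance between the grasp point and wing_nut below 0.022 m and height (world z) of the grasp point below 0.274 m and contact force between the fingers and anything else below 0.5 N), for 1.5 s.
3. point at the middle of the longer dowel without touching it, for at least 1.5 s (horizontal distance between the grasp point and dowel_long below 0.03 m and height (world z) of the grasp point below 0.237 m and contact force between the fingers and anything else below 0.5 N), for 1.5 s.
At the end, for the whole second after the job is handed in: Lid open beyond 1.3 rad; every loose thing at rest within 10 mm of its start. On the way the tool dwelt 1.5 s within 22 mm sideways of the wing nut, then 1.5 s within 30 mm of the longer dowel's middle, fingertips under about 45 mm above each (value of joint case_lid above 1.3 rad and distance of each of wing_nut, hex_nut, washer, dowel_long, dowel_short, level, hammer, hex_keys, tape_measure from where it was at the start of the episode below 0.01 m and linear speed of each of wing_nut, hex_nut, washer, dowel_long, dowel_short, level, hammer, hex_keys, tape_measure below 0.03 m/s); the robot touches nothing.
It fails at once if the robot touches one of the loose things (contact force between any of the fingers, the arm and wing_nut above 0.5 N or contact force between any of the fingers, the arm and hex_nut above 0.5 N or contact force between any of the fingers, the arm and washer above 0.5 N or contact force between any of the fingers, the arm and dowel_long above 0.5 N or contact force between any of the fingers, the arm and dowel_short above 0.5 N or contact force between any of the fingers, the arm and level above 0.5 N or contact force between any of the fingers, the arm and hammer above 0.5 N or contact force between any of the fingers, the arm and hex_keys above 0.5 N or contact force between any of the fingers, the arm and tape_measure above 0.5 N).
It fails at once if a loose thing is moved by more than 10 mm or lifted (distance of any of wing_nut, hex_nut, washer, dowel_long, dowel_short, level, hammer, hex_keys, tape_measure from where it was at the start of the episode above 0.01 m).
It fails at once if the fingertips point low over the middle of the shorter dowel, the hexagon nut or the washer instead ((horizontal distance between the grasp point and dowel_short below 0.014 m and height (world z) of the grasp point below 0.21 m) or (horizontal distance between the grasp point and hex_nut below 0.014 m and height (world z) of the grasp point below 0.23 m) or (horizontal distance between the grasp point and washer below 0.014 m and height (world z) of the grasp point below 0.23 m)).
It also fails if it takes over 54 s, if anything falls off the work surface, if the arm or the gripper's body presses on something with over 40 N, if the wrist force passes 120 N, or if a joint passes its speed limit or range.

## Working session

There is one attempt and no reset: what is moved stays moved. The work goes in short steps, each a Python script; the robot and the scene stay as the last script left them, time stands still between calls to the robot, and variables do not carry over. Pictures are saved under pics/ and viewed, and the job is handed in when it is done.

```bash
ls; mkdir -p pics
python3 - <<'E'
from workcell import *
import cv2, numpy as np
s=sense(); print({k:np.round(v,3) for k,v in s.items()})
for n in("scene","top"):
    f=grab_frame(n); np.savez(f"{n}0.npz",**f)
    cv2.imwrite(f"pics/{n}0.png",f["img"][:,:,::-1]); print(n,f["intrinsics"],np.round(f["world_from_camera"],3))
try: print(tcp_to_grasp)
except Exception as e: print(e)
E
```

```text
pics
{'clock': np.float64(0.0), 'joint_positions': array([ 1.008,  0.277,  1.506,  0.   ,  1.361, -0.121]), 'qvel': array([-0.001, -0.001,  0.   , -0.   ,  0.   ,  0.   ]), 'effort': array([ 0.0000e+00, -4.0458e+01, -2.3723e+01,  7.0000e-02,  3.4000e-02,
       -0.0000e+00]), 'ee_pos': array([245.566, 519.316, 204.648]), 'orientation': array([ 0.845,  0.535, -0.001,  0.   ]), 'force': array([-0.306,  0.718, -0.059]), 'wrist_torque': array([-0.036, -0.014, -0.   ]), 'gripper_width': np.float64(1.002)}
scene [[400.13312848   0.         317.3934775 ]
 [  0.         400.13312848 202.99268756]
 [  0.           0.           1.        ]] [[ 5.490000e-01  6.370000e-01 -5.410000e-01  1.090078e+03]
 [ 8.360000e-01 -4.060000e-01  3.700000e-01 -3.018590e+02]
 [ 1.600000e-02 -6.550000e-01 -7.550000e-01  8.639160e+02]
 [ 0.000000e+00  0.000000e+00  0.000000e+00  1.000000e+00]]
top [[486.03957427   0.         317.93934266]
 [  0.         486.03957427 204.80993577]
 [  0.           0.           1.        ]] [[ 1.700000e-02 -9.870000e-01  1.580000e-01  4.538550e+02]
 [-1.000000e+00 -2.000000e-02 -1.500000e-02  2.293500e+01]
 [ 1.800000e-02 -1.570000e-01 -9.870000e-01  1.223221e+03]
 [ 0.000000e+00  0.000000e+00  0.000000e+00  1.000000e+00]]
18.8
```

View pics/scene0.png

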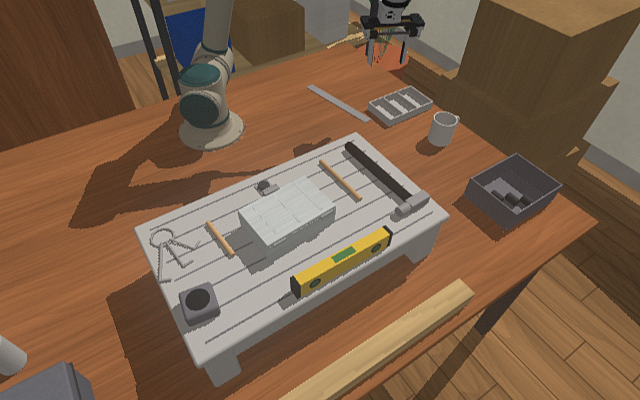

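View pics/top0.png

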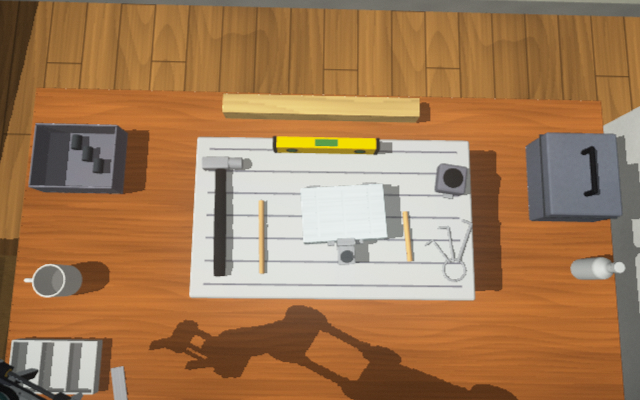

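The top view shows the shut case at about (344,213), with the latch button near (346,257). The longer dowel is on the left, from (262,200) to (262,272), and the shorter one is on the right, from (405,211) to (411,260). Next I'll enlarge both views and measure.

```bash
cat > h.py <<'E'
import numpy as np, cv2
def ray(f,u,v):
    K=f["intrinsics"];T=f["world_from_camera"]
    return T[:3,3],T[:3,:3]@np.linalg.inv(K)@np.array([u,v,1.])
def at_z(f,u,v,z):
    o,d=ray(f,u,v); return o+d*(z-o[2])/d[2]
def depth(f,u,v):
    o,d=ray(f,u,v); return o+d*f["z_map"][int(round(v)),int(round(u))]
def tri(a,pa,b,pb):
    o1,d1=ray(a,*pa);o2,d2=ray(b,*pb);d1=d1/np.linalg.norm(d1);d2=d2/np.linalg.norm(d2)
    s=np.linalg.lstsq(np.c_[d1,-d2],o2-o1,rcond=None)[0]
    p,q=o1+s[0]*d1,o2+s[1]*d2; return (p+q)/2,np.linalg.norm(p-q)
def crop(f,name,u0,v0,w,h,k):
    im=cv2.resize(f["img"][v0:v0+h,u0:u0+w,::-1],None,fx=k,fy=k,interpolation=cv2.INTER_CUBIC)
    cv2.imwrite(f"pics/{name}.png",im)
E
python3 - <<'E'
from h import *
t=np.load("top0.npz");s=np.load("scene0.npz")
crop(t,"topc",250,175,180,110,4.4); crop(s,"scenec",195,150,180,115,4.4)
E
```

```text
(no output)
```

View pics/topc.png

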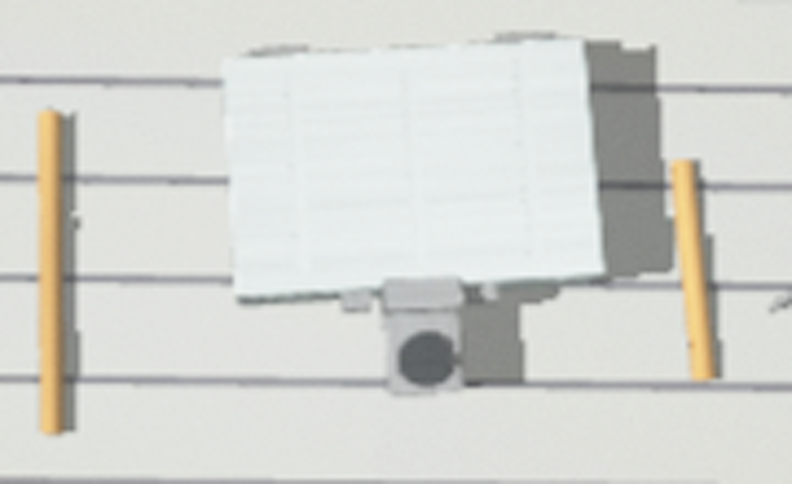

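View pics/scenec.png

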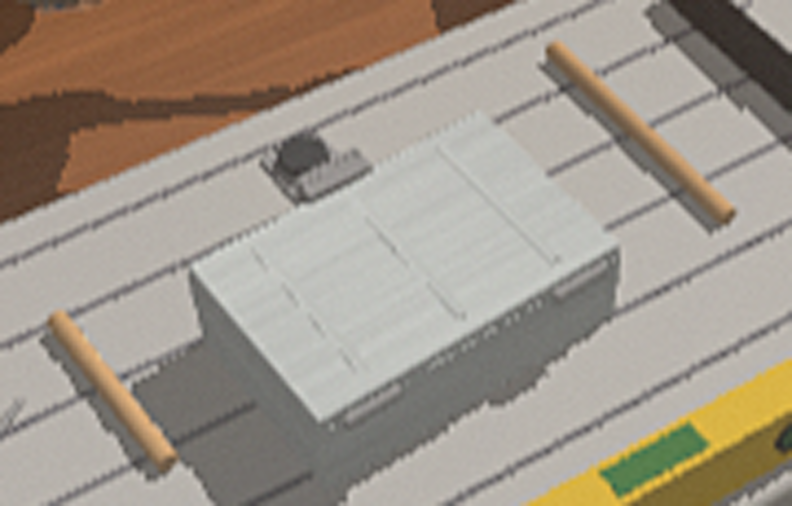

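Button: top crop (427,357), scene crop (302,154). All lid corners and dowel ends are readable in both crops, so I'll triangulate them.

Run:
```python
from h import *
t=np.load("top0.npz");s=np.load("scene0.npz")
T=lambda x,y:(250+(x+.5)/4.4-.5,175+(y+.5)/4.4-.5)
S=lambda x,y:(195+(x+.5)/4.4-.5,150+(y+.5)/4.4-.5)
P={}
for n,a,b in [("btn",(427,357),(302,154)),("-+",(238,297),(482,112)),("++",(224,60),(617,245)),("+-",(585,40),(322,420)),("--",(605,274),(192,270)),
 ("Ln",(49,433),(554,46)),("Lf",(49,111),(728,215)),("Sn",(703,378),(58,317)),("Sf",(684,161),(168,462))]:
    p,e=tri(t,T(*a),s,S(*b)); P[n]=p
    print(n,p.round(1),round(e,1),"depth",depth(t,*T(*a)).round(1),depth(s,*S(*b)).round(1))
c=(P["-+"]+P["++"]+P["+-"]+P["--"])/4
xa=(P["++"]+P["+-"]-P["-+"]-P["--"])/2; ya=(P["++"]+P["-+"]-P["+-"]-P["--"])/2
print(c,np.linalg.norm(xa),np.linalg.norm(ya),np.degrees([np.arctan2(xa[1],xa[0]),np.arctan2(-ya[0],ya[1])]))
yaw=np.arctan2(-ya[0],ya[1]); x=np.array([np.cos(yaw),np.sin(yaw)])
print("btn pred",c[:2]-91.5*x)
print("Lmid",(P["Ln"]+P["Lf"])/2,np.linalg.norm(P["Ln"]-P["Lf"]),"Smid",(P["Sn"]+P["Sf"])/2,np.linalg.norm(P["Sn"]-P["Sf"]))
print("stool",depth(t,300,180),depth(t,290,290))
```

```text
btn [509.6 -54.3 209.2] 0.1 depth [509.4 -54.1 212.2] [514.1 -56.1 214.3]
-+ [536.4  36.4 213.5] 1.9 depth [536.1  35.6 211.2] [540.2  35.2 217.4]
++ [649.6  44.6 213.6] 0.5 depth [649.2  44.8 216.2] [650.3  43.8 214.7]
+- [ 663.4 -127.6  215. ] 2.7 depth [ 674.2 -137.1  160.1] [ 665.3 -126.9  216.9]
-- [ 550.8 -137.2  211.8] 2.7 depth [ 555.4 -147.   158.5] [ 557.2 -137.8  218.6]
Ln [471.5 127.1 164.2] 0.3 depth [471.7 127.8 158.2] [476.2 123.6 169.6]
Lf [631.1 132.6 164.8] 0.7 depth [630.1 132.1 171.9] [632.3 130.9 166.9]
Sn [ 504.3 -194.2  164.6] 0.1 depth [ 504.5 -195.5  158.8] [ 512.1 -195.6  173.8]
Sf [ 612.6 -185.7  164.3] 0.9 depth [ 611.6 -184.9  170.4] [ 614.1 -185.6  166.1]
[600.06519749 -45.96055534 213.45087766] 113.24077965730035 173.53489279533574 [4.50009418 4.68031714]
btn pred [508.87030639 -53.42660108]
Lmid [551.32143988 129.82106393 164.51236302] 159.6595859652631 Smid [ 558.45371447 -189.95028573  164.4165277 ] 108.7185896851549
stool [678.95656937  47.58837194 159.24001102] [436.66043583  63.36442815 162.7942323 ]
```

Button is at about (509.3, -54.0) and the yaw is +4.6°. The longer dowel's middle is at (551.3, 129.8), with a measured length of 159.7 against 108.7 for the short one. I'll press with shut fingers, jaw axis parallel to the hook and 2 mm away from it.

```bash
cat > r.py <<'E'
from workcell import *
from h import *
from scipy.spatial.transform import Rotation as Rn
yaw=np.radians(4.6)
def q(yaw=yaw):
    x=np.array([-np.sin(yaw),np.cos(yaw),0]);z=np.array([0,0,-1.])
    return list(Rn.from_matrix(np.c_[x,np.cross(z,x),z]).as_quat())
def st(m=""):
    s=sense();print(m,round(float(s["clock"]),2),np.round(s["ee_pos"],1),"F",np.round(s["force"],1),"g",round(float(s["gripper_width"]),2))
E
python3 - <<'E'
from r import *
gripper_to(0.0,10)
p=sense()["ee_pos"]
movel([p[0],p[1],340],vel=200)
movep([507.3,-54.2,340],q()); st("above")
movel([507.3,-54.2,232],vel=120); st("near")
for n in("scene","top"):
    f=grab_frame(n); crop(f,n+"1",*((230,140,120,90) if n=="scene" else (290,190,120,90)),5)
E
```

```text
above 4.59 [507.4 -53.5 339.9] F [-0.1 -0.2  0. ] g 0.01
near 5.64 [507.9 -54.3 232.7] F [ 0.2 -0.4  0.6] g 0.01
```

View pics/scene1.png

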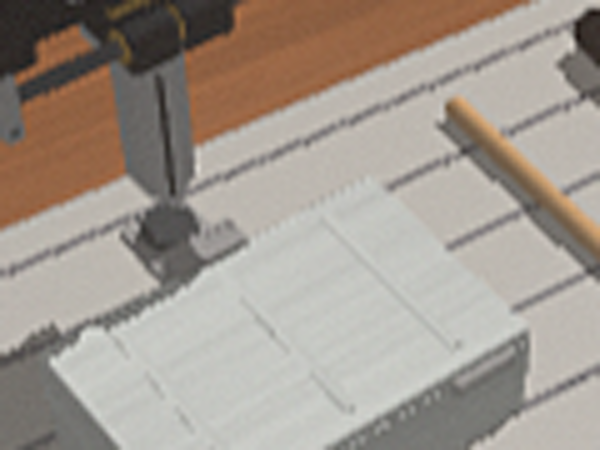

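View pics/top1.png

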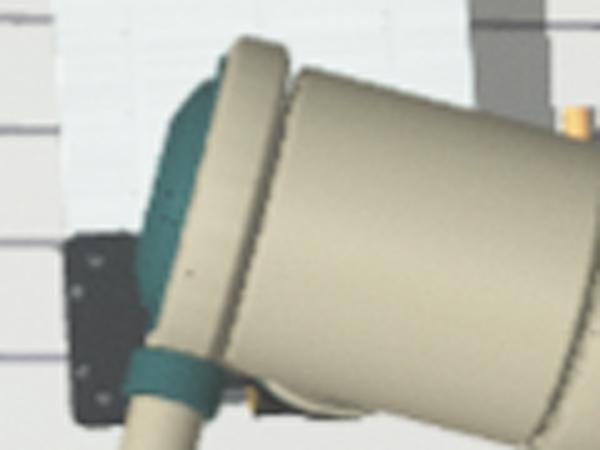

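The scene view shows the shut fingertips at crop (172,195), right above the button at (168,228) and clear of the hook. Press now.

Run:
```python
from r import *
hit=movel([507.3,-54.2,198],vel=25,max_force=15); st(f"press {hit}")
p=sense()["ee_pos"]
movel([507.3,-54.2,380],vel=150); st("up")
movep([300,-54.2,420],q()); wait(1.5); st("back")
for n in("scene","top"):
    f=grab_frame(n); np.savez(f"{n}2.npz",**f)
    crop(f,n+"2",*((195,130,200,140) if n=="scene" else (230,150,200,150)),4)
```

```text
press True 6.78 [504.5 -54.4 204.6] F [-2.2  0.7  6.5] g 0.01
up 8.11 [506.9 -54.1 379. ] F [ 0.7  1.5 -0.1] g 0.01
back 10.47 [300.  -54.2 420. ] F [-0.4 -1.   0.2] g 0.01
```

View pics/scene2.png

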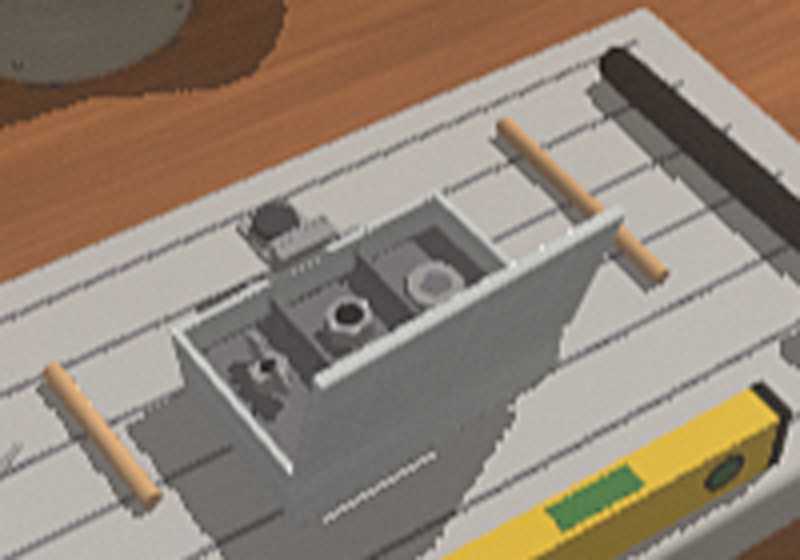

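View pics/top2.png

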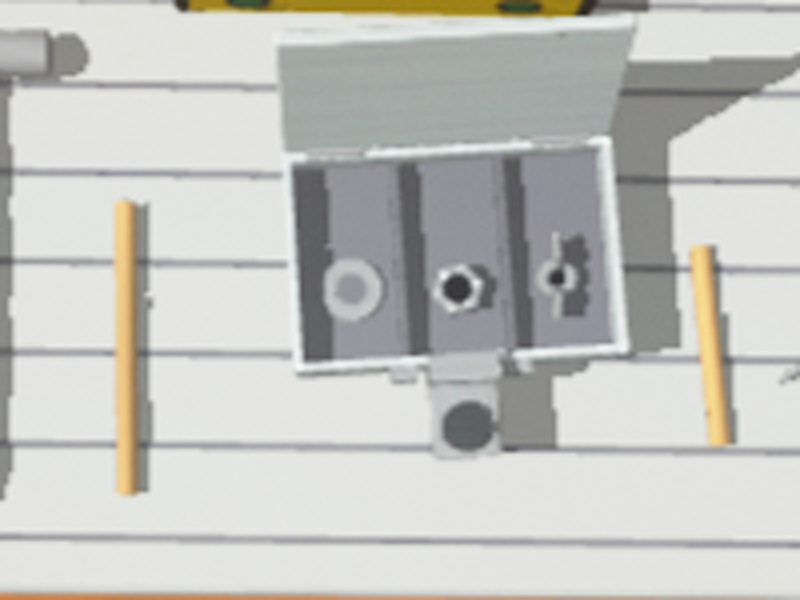

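The lid is fully open. The wing nut is in the right (-y) bay, with its hub hole at top crop (557,277) and scene crop (267,367). The hex nut is at (458,288) and the washer at (352,289).

Run:
```python
from h import *
t=np.load("top2.npz");s=np.load("scene2.npz")
T=lambda x,y:(230+(x+.5)/4-.5,150+(y+.5)/4-.5)
S=lambda x,y:(195+(x+.5)/4-.5,130+(y+.5)/4-.5)
for n,a,b in [("wing",(557,277),(267,367)),("hex",(458,288),(349,316)),("wash",(352,289),(432,285)),("btn",(469,425),(275,218))]:
    p,e=tri(t,T(*a),s,S(*b)); print(n,p.round(1),round(e,1),at_z(t,*T(*a),197).round(1),at_z(s,*S(*b),197).round(1))
print("wing ends",at_z(t,*T(557,235),205).round(1),at_z(t,*T(557,316),205).round(1))
# lid top
m=s["z_map"]
for u,v in [(322,382),(470,297),(620,212)]: print("lidedge",depth(s,*S(u,v)).round(1))
```

```text
wing [ 589.7 -102.7  194.4] 0.7 [ 589.5 -102.   197. ] [ 591.4 -103.8  197. ]
hex [582.8 -49.2 195.4] 0.4 [582.5 -49.2 197. ] [584.1 -49.6 197. ]
wash [581.7   6.1 186.3] 2.1 [580.9   7.2 197. ] [5.893e+02 3.000e-01 1.970e+02]
btn [509.5 -54.2 210.7] 0.9 [510.  -55.7 197. ] [497.6 -48.6 197. ]
wing ends [ 610.9 -101.   205. ] [ 567.7 -101.1  205. ]
lidedge [ 701.6 -123.6  317.6]
lidedge [695.8 -44.1 318.5]
lidedge [688.2  45.4 317.1]
```

Run:
```python
from r import *
movep([589.8,-102.5,380],q()); 
h=movel([589.8,-102.5,230],vel=110,max_force=10); st(f"wing {h}")
f=grab_frame("scene"); crop(f,"scene3",195,110,200,140,4)
wait(1.1); st(); wait(1.2); st("held")
```

```text
wing False 13.22 [ 590.3 -102.6  230.8] F [-0.3 -0.3  0.7] g 0.0
 14.38 [ 589.8 -102.5  230. ] F [0.4 0.7 0.3] g 0.01
held 15.57 [ 589.8 -102.5  230. ] F [-0.5  0.4 -0.3] g 0.01
```

View pics/scene3.png

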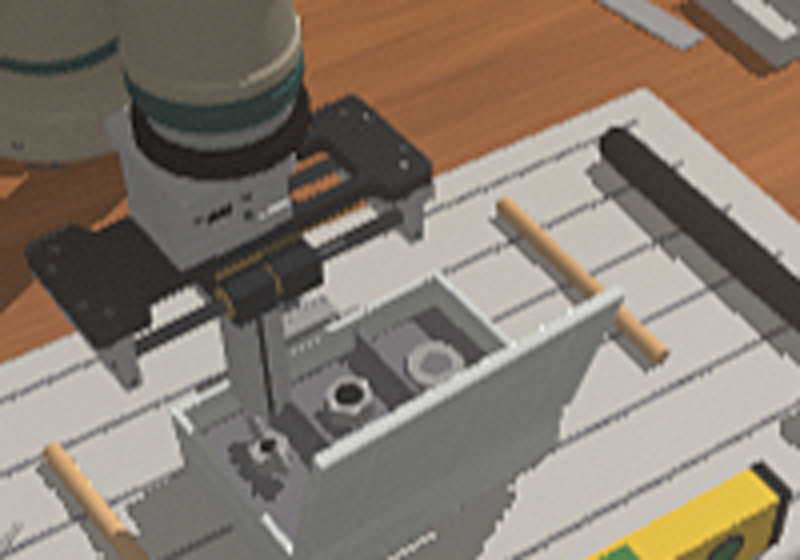

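The shut fingertips at (270,415) hover just above the wing nut at (265,447), clear of the lid and walls. Next is the longer dowel.

Run:
```python
from r import *
movel([589.8,-102.5,360],vel=150)
movep([551.3,129.8,340],q(np.radians(-2)))
h=movel([551.3,129.8,193],vel=110,max_force=10); st(f"dowel {h}")
f=grab_frame("scene"); crop(f,"scene4",235,80,200,140,4)
wait(2.3); st("held")
```

```text
dowel False 19.02 [551.8 129.8 193.7] F [-0.2  0.3  0.1] g 0.0
held 21.37 [551.3 129.8 193. ] F [-0.3  0.2 -0.2] g 0.0
```

View pics/scene4.png

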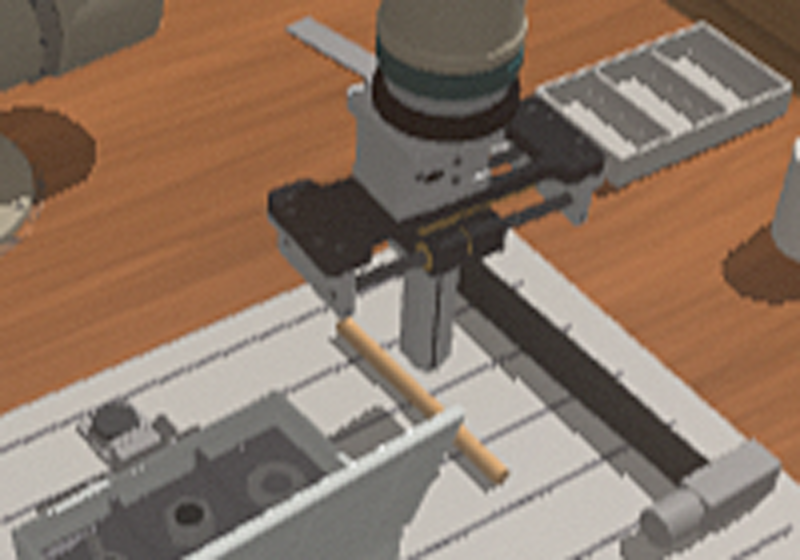

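The tips at (430,368) are just above the dowel's middle at about (425,400). Now I'll back off, take a last look and hand in.

Run:
```python
from r import *
movel([551.3,129.8,340],vel=150)
movep([320,250,400],q(np.radians(-2))); wait(.5); st()
f=grab_frame("top"); cv2.imwrite("pics/top5.png",f["img"][:,:,::-1])
a=np.load("top2.npz")["img"][130:300,190:480].astype(int); b=f["img"][130:300,190:480].astype(int)
print("px changed vs after opening:",(abs(a-b).max(2)>40).sum())
job_done()
```

```text
24.04 [320.3 249.9 399.9] F [ 0.3  0.4 -0.5] g 0.0
px changed vs after opening: 1187
the job is handed in; nothing more can be done
```

View pics/top5.png

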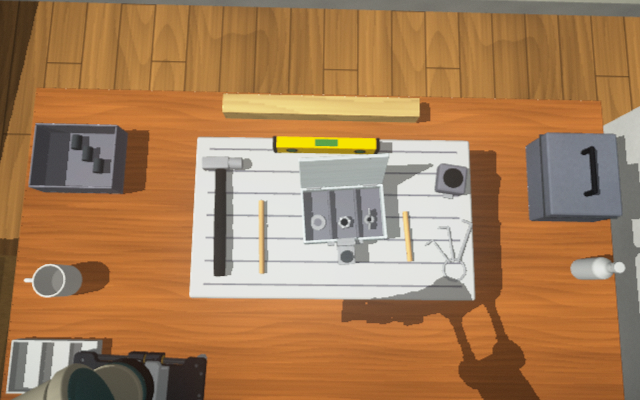

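The job is handed in at about 24 s on the clock; no verdict is reported.

- **Latch:** I pressed the button with shut fingertips, and the pictures show the lid sprung fully open.
- **Wing nut:** I held about 2 cm above it for over 2 s, at (590, -102), with no contact force beyond sensor noise.
- **Longer dowel:** I then held about 2 cm above its middle for over 2 s, at (551, 130), again without contact. It measured 160 mm against 109 mm for the other dowel.
- **Final check:** the last top view shows the lid open, every piece apparently where it was and the arm clear. A comparison with the picture after opening gave 1187 changed pixels. I put that down to the arm's shadow at the stool's edge, but I did not check it further.
- **Height disagreement:** my two-view heights came out about 2 to 4 mm lower than the stated ones, close to the calibration error, so the margins above the pieces were set from the stated heights.

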